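Refill the gravity dowel dispensers

ROBOT

A 6-joint arm with a two-finger parallel gripper is mounted at the origin on a cart in front of the work surface, level with it; the furniture and walls round the work are solid. World frame = base frame: x ahead of the robot, y to its left, z up, the work surface at z = 0. Lengths are in m, angles in rad, forces in N, time in s.
With the tool pointing down it reaches from about 0.275 to 0.975 m from the base axis. Payload 8.4 kg.
Tool frame: the origin (TCP) lies midway between the tips of the shut fingers; the grasp point (between the pads) lies tcp_to_grasp behind it (tcp_to_grasp is the distance from the TCP to the grasp point, in m); z points along the fingers, y is the line along which they close (so a half turn about z gives the same grasp; the last joint's range is limited). The gripper opens to 92 mm and grips with 3 to 60 N. Pads are 20 mm wide; open, the fingers measure 128 mm over their backs; the gripper's body (75 mm by 189 mm) begins 69 mm behind the grasp point.
Start: joints at [-1.258, 0.353, 1.633, -0, 1.155, -0.002], TCP at [0.194, -0.594, 0.187] pointing down, gripper open.
Joint ranges: [-2.63, 2.63], [-0.92, 2.1], [0.06, 2.66], [-1.3, 4.44], [0, 2.69], [-3.02, 3.02]. Speed limits (rad/s): [2.22, 2.22, 2.79, 3.14, 3.14, 3.14].

INTERFACE

Orientations are given as a unit quaternion [x, y, z, w].
In Python, from cell import sense, snapshot, camera_model, finish_job, tcp_to_grasp gives the robot as it stands.
- The arm moves only by the tool step_arm, never from a script. Its argument "commands" is a list that holds one entry, the list of rows, each a list of 7 numbers: the turn, a rotation vector about the tool's x, y, z in degrees, then the shift along the tool's x, y, z in cm, then the gripper's target within -1 to 1 (fully open at 1, half-way at 0, shut at -1). A call has 1 to 10 rows; each row shifts and turns the commanded pose from where the row before left it, along the tool's axes as they then stand; what a row does not reach is not made up. A row lasts 1/12 s, in which the tool goes at most 41.7 mm and 7.16 degrees, less where a joint would pass 70% of its speed; a pose out of reach is approached as far as the arm can. A call is refused whole if a number of a shift passes 4.17 or a number of a turn 7.16, either way. A call with a gripper value outside its range is refused whole. The fingers move at their own pace and stop on an object; "newtons" is the grip in N (left out, the last holds). Time passes only in rows, so rows that do not move let the fingers close. It gives the time, the measured TCP pose, the force, the opening and the grip force at its end, in the units of the state.
- sense(): the state, without advancing time (a new reading comes with each control period).
- snapshot(name): name is "scene" or "top" or "wrist"; returns (picture, depth): 384x512x3 uint8, red, green, blue; 384x512 float32, m along the optical axis (not along the pixel's ray), 0 where there is no reading.
- camera_model(name): a dict with "fx", "fy", "cx", "cy" (pixels), "k1" (the pictures are not rectified: a ray, as slopes to the right and down, at radius r is drawn at 1 + k1 r^2 times it, then the intrinsics apply), "rvec" (rotation vector, rad) and "tvec" (3), from world to camera coordinates, as OpenCV has them. Camera axes: x right, y down, z forward; pixel columns grow to the right and rows downward; lengths in m; the calibration is good to about 2 mm. A picture is of the moment at which its call begins: read the wrist's pose just before it. camera_model takes no time and is no camera call; for the wrist camera it gives the pose at the moment of the call.
- finish_job(): hands the job in; it is judged then, once.
The state is a dict: "time_s": time; "joints": joint angles; "qvel": joint speeds; "joint_efforts": joint torques, N m; "tool_pos": TCP position; "ee_rot": TCP orientation; "wrist_force": force on the tool from outside, world axes, zero at the start; "moment": the same for the moment, N m; "opening": opening from 0.0 (shut) to 1.0 (fully open); "grasp_force": force on a finger pad.
Only numpy, scipy, OpenCV 4.12 (cv2) and the standard library are available. Lean on these libraries where they do the work, as an engineer would, in place of code of your own. Each camera call takes 0.05 s, during which the arm holds its last target. There are 200 camera calls.

TASK

Refill the three dowel dispensers: pick up the five loose round dowels one by one and feed each, lying level across, into the open hopper on top of the dispenser made for its length, so that it rolls down to the lip at the front (the second of a size comes to rest behind the first). The square stick is not a dowel; leave it where it lies.

Things in the scene. Friction and masses are not known exactly. Their poses are not given: they have to be found in the camera images.
- dowel_short_1: loose short round dowel of plain mid-brown hardwood, 16 mm diameter, 70 mm long (one of two alike), lying on the bench at the start. Origin at its very centre (half a diameter above the bench); its y axis runs along the dowel, x and z roll with it.
- dowel_short_2: loose short round dowel of plain mid-brown hardwood, 16 mm diameter, 70 mm long (one of two alike), lying on the bench at the start. Origin at its very centre (half a diameter above the bench); its y axis runs along the dowel, x and z roll with it.
- dowel_medium_1: loose medium round dowel of plain mid-brown hardwood, 20 mm diameter, 90 mm long (one of two alike), lying on the bench at the start. Origin at its very centre (half a diameter above the bench); its y axis runs along the dowel, x and z roll with it.
- dowel_medium_2: loose medium round dowel of plain mid-brown hardwood, 20 mm diameter, 90 mm long (one of two alike), lying on the bench at the start. Origin at its very centre (half a diameter above the bench); its y axis runs along the dowel, x and z roll with it.
- dowel_long: loose long round dowel of plain mid-brown hardwood, 24 mm diameter, 120 mm long, lying on the bench at the start. Origin at its very centre (half a diameter above the bench); its y axis runs along the dowel, x and z roll with it.
- dispenser_short: narrowest plywood dispenser, 95 mm wide, fixed. Origin: centre of underside; x from front lip to back, z up. Hopper mouth at the back: centre x 40 mm, y 0, rim z 145 mm, 97 mm (y) by 71 mm (x), narrowing to 77 by 45 at z 125. A dowel let go level at the rim along y drops on the waxed ramp (z 78 there, 28 deg, clear cover) and rolls to the lip at x -76 mm. Too little room to load at the lip.
- dispenser_medium: middle plywood dispenser, 115 mm wide, fixed. Origin: centre of underside; x from front lip to back, z up. Hopper mouth at the back: centre x 40 mm, y 0, rim z 145 mm, 117 mm (y) by 71 mm (x), narrowing to 97 by 45 at z 125. A dowel let go level at the rim along y drops on the waxed ramp (z 78 there, 28 deg, clear cover) and rolls to the lip at x -76 mm. Too little room to load at the lip.
- dispenser_long: widest plywood dispenser, 145 mm wide, fixed. Origin: centre of underside; x from front lip to back, z up. Hopper mouth at the back: centre x 40 mm, y 0, rim z 145 mm, 147 mm (y) by 71 mm (x), narrowing to 127 by 45 at z 125. A dowel let go level at the rim along y drops on the waxed ramp (z 78 there, 28 deg, clear cover) and rolls to the lip at x -76 mm. Too little room to load at the lip.
- square_stick: sawn pale hardwood offcut, square in section, 20 x 90 x 20 mm, lying among the dowels; not a dowel: square, it would jam a ramp, so it stays where it lies. Origin at the centre of its underside, long along its y axis.

How it is judged:
By the outcome, as a careful person would: the job done as asked, in the order asked, and still so for the second after the job is handed in, with the robot touching nothing.
It also fails if it takes over 120 s, if anything falls off the work surface, if the arm or the gripper's body presses on something with over 40 N, if the wrist force passes 120 N, or if a joint passes its speed limit or range.

## Working session

There is one attempt and no reset: what is moved stays moved. The work goes in short steps, Python scripts to look and compute and a tool call to move; the robot and the scene stay as the last step left them, time stands still between calls to the robot, and variables do not carry over. Pictures are saved under pics/ and viewed, at most 14 in all, crops included, and the job is handed in when it is done.

Besides the shell and the picture viewer there is one more tool, called after "Request:" as name([rows], argument=value, ...), one row to a line, values as JSON. step_arm: Moves the arm, as the interface text tells. Its arguments: {"type":"object","properties":{"commands":{"type":"array"},"newtons":{"type":"number"}},"required":["commands"]}

```bash
ls; mkdir -p pics; python3 - <<'E'
from cell import *
import cv2, numpy as np
print(tcp_to_grasp if not callable(tcp_to_grasp) else tcp_to_grasp())
s=sense();print(s)
for n in("top","scene"):
    p,d=snapshot(n);cv2.imwrite(f"pics/{n}0.png",cv2.resize(p[:,:,::-1],(800,600)));np.savez(f"{n}0.npz",p=p,d=d)
    print(n,camera_model(n))
E
```

```text
pics
0.0187
{'time_s': 0.0, 'joints': array([-1.25839314e+00,  3.53605800e-01,  1.63411276e+00, -1.52415305e-05,
        1.15519706e+00, -2.39291782e-03]), 'qvel': array([-6.94218597e-05, -1.30350735e-03,  8.02542922e-04,  1.38915022e-03,
        4.07460245e-04, -5.39553704e-04]), 'joint_efforts': array([ 3.06196025e-04, -5.93847799e+01, -3.34216547e+01,  6.96701906e-02,
        2.35925359e-02, -7.36978291e-05]), 'tool_pos': array([ 0.19335385, -0.5937941 ,  0.18619931]), 'ee_rot': array([ 9.87637779e-01,  1.56751967e-01, -1.09009314e-04, -6.52474346e-04]), 'wrist_force': array([-1.21393949,  0.66017703, -1.00246067]), 'moment': array([-0.02332101,  0.03558652, -0.02068779]), 'grasp_force': 0.0, 'opening': 0.9997250213911598}
top {'fx': 417.9243237599825, 'fy': 417.9243237599825, 'cx': 254.93225764542393, 'cy': 192.89567120721452, 'k1': 0.05125150863885558, 'rvec': array([ 2.1519757 , -2.19248864,  0.10849238]), 'tvec': array([0.06248186, 0.500676  , 1.19552179])}
scene {'fx': 384.2133347224297, 'fy': 384.2133347224297, 'cx': 258.6084269478193, 'cy': 186.69756249531156, 'k1': 0.04191471479778969, 'rvec': array([ 0.97039189, -2.13177395,  1.33116798]), 'tvec': array([0.39593608, 0.18927014, 0.98607085])}
```

View pics/top0.png

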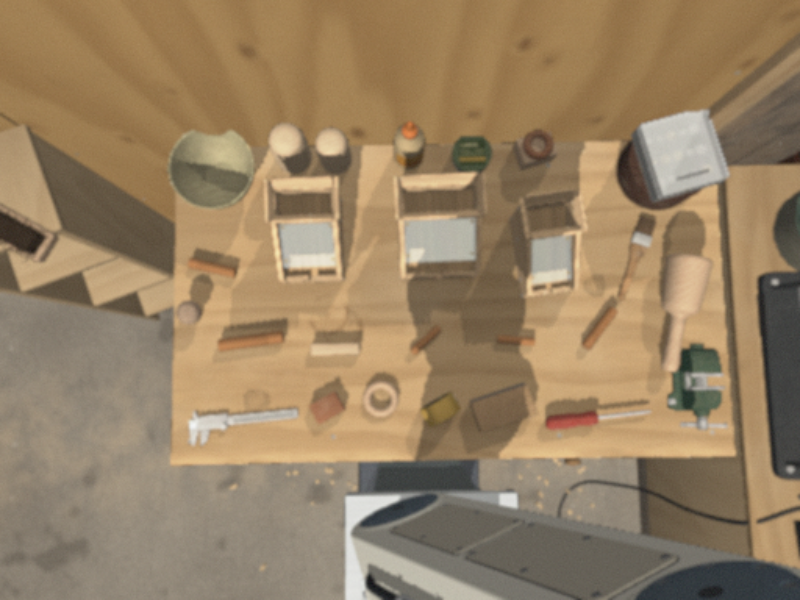

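View pics/scene0.png

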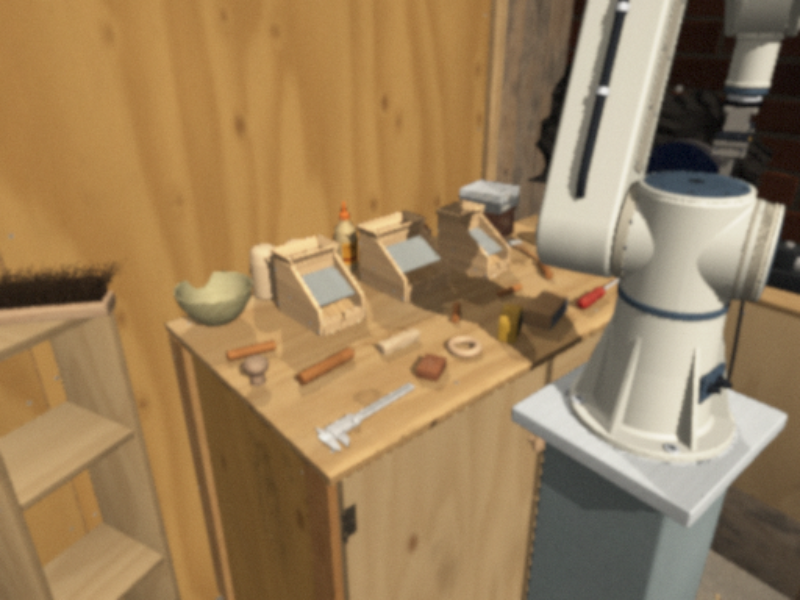

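The top view (800 px scale) shows medium dowels near (213,268) and (600,327), the long one at (251,341) and the shorts at (426,340) and (515,341). The pale square stick is at (335,349). The medium, long and short dispensers are at about (307,230), (438,225) and (550,245).

```bash
cat > h.py <<'E'
import numpy as np, cv2
from cell import *
from scipy.spatial.transform import Rotation as R
def cloud(cm,d):
    v,u=np.indices(d.shape); xd=(u-cm["cx"])/cm["fx"]; yd=(v-cm["cy"])/cm["fy"]
    x,y=xd.copy(),yd.copy()
    for _ in range(8):
        f=1+cm["k1"]*(x*x+y*y); x,y=xd/f,yd/f
    P=np.stack([x*d,y*d,d],-1)-cm["tvec"]
    W=P@R.from_rotvec(cm["rvec"]).as_matrix(); W[d==0]=np.nan
    return W
def rect(pts):
    (c,s,a)=cv2.minAreaRect((np.asarray(pts)*1000).astype(np.float32))
    b=cv2.boxPoints((c,s,a)); e=[b[1]-b[0],b[2]-b[1]]; e=max(e,key=np.linalg.norm)
    return np.round(c,1),np.round(sorted(s),1),round(np.degrees(np.arctan2(e[1],e[0]))%180,1)
E
python3 - <<'E'
from h import *
z=np.load("top0.npz");p,d=z["p"],z["d"];W=cloud(camera_model("top"),d)
hsv=cv2.cvtColor(p,cv2.COLOR_RGB2HSV)
S=512/800
for n,u,v in [("M1",213,268),("L",251,341),("S1",426,340),("S2",515,341),("M2",600,327),("sq",335,349),("bench",300,375),("bench",470,350)]:
    u,v=int(u*S),int(v*S); print(n,hsv[v,u],np.round(W[v,u],4))
for n,u,v in [("Dm",307,240),("Dl",438,240),("Ds",550,245)]:
    u,v=int(u*S),int(v*S)
    m=np.zeros(d.shape,bool); m[v-55:v+40,u-34:u+34]=1
    q=W[m&(W[...,2]>.135)&(W[...,2]<.155)]
    print(n,len(q),rect(q[:,:2]),q[:,2].max())
im=p[...,::-1]
cv2.imwrite("pics/c1.png",cv2.resize(im[105:235,115:245],(600,600),interpolation=cv2.INTER_CUBIC))
cv2.imwrite("pics/c2.png",cv2.resize(im[105:235,250:420],(784,600),interpolation=cv2.INTER_CUBIC))
E
```

```text
M1 [ 14 138 174] [0.573  0.4002 0.0209]
L [ 14 141 173] [0.434  0.3295 0.0225]
S1 [ 14 133 125] [0.4307 0.0048 0.0207]
S2 [ 12 132 114] [ 0.425  -0.1617  0.0151]
M2 [ 13 134 166] [ 0.4482 -0.3211  0.0196]
sq [ 18  77 224] [0.4165 0.1738 0.0187]
bench [ 17 107 193] [0.3685 0.2405 0.0006]
bench [ 17  97 137] [ 0.4093 -0.0779  0.0039]
Dm 492 (array([670. , 217.2]), array([ 78.8, 125.5]), np.float32(91.3)) 0.1508211742693384
Dl 605 (array([672.1, -20.9]), array([ 79.5, 157.8]), np.float32(91.1)) 0.15157571417593707
Ds 440 (array([ 636.9, -212.2]), array([ 78.1, 105.5]), np.float32(96.9)) 0.15089429494614573
```

View pics/c1.png

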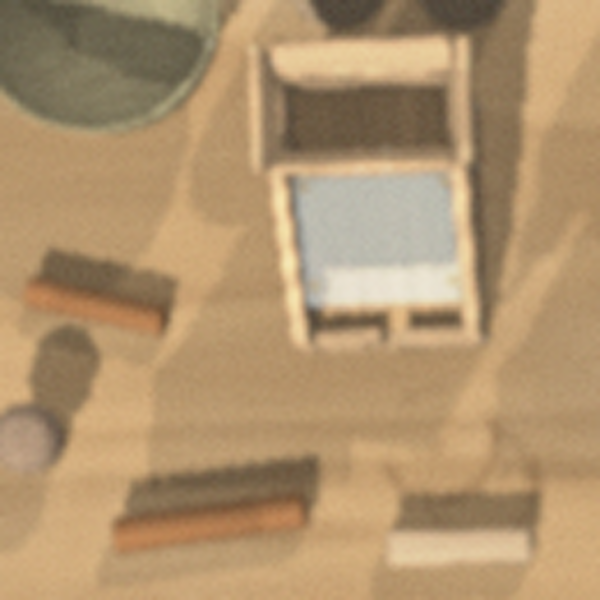

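View pics/c2.png

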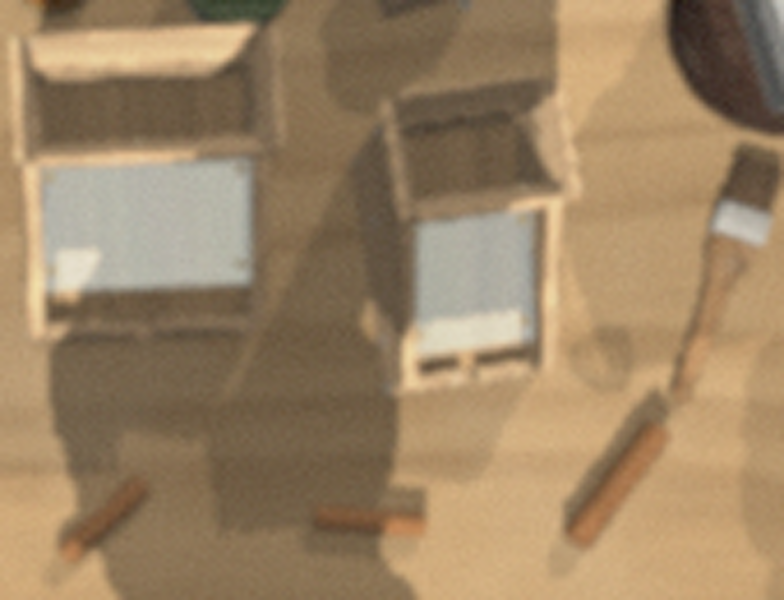

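Crops show the three open hoppers and the dowel outlines clearly. The rim rectangles (78x126, 80x158 and 78x106 mm outside) match the sizes given. Next, dowel poses from colour, with rays cut at the axis height.

```bash
cat >> h.py <<'E'
def dowels(p,cm,seeds,scale=512/800):
    hsv=cv2.cvtColor(p,cv2.COLOR_RGB2HSV); out={}
    for n,u,v,r in seeds:
        u,v=int(u*scale),int(v*scale); c=hsv[v,u].astype(int)
        m=((hsv[...,1]>hsv[v,u,1]-26)&(hsv[...,0]<16)&(hsv[...,0]>7)).astype(np.uint8)
        k,l=cv2.connectedComponents(m,connectivity=4); q=l==l[v,u]
        o=np.array([0.,0,0]); Rm=R.from_rotvec(cm["rvec"]).as_matrix(); C=-Rm.T@cm["tvec"]
        D=(cloud(cm,np.ones(p.shape[:2]))-C); P=C+D*((r-C[2])/D[...,2])[...,None]
        out[n]=(q.sum(),)+rect(P[q][:,:2])+(np.round(P[q][:,:2].mean(0)*1000,1),)
        print(n,out[n])
    return out
E
python3 - <<'E'
from h import *
z=np.load("top0.npz");p=z["p"];cm=camera_model("top")
dowels(p,cm,[("M1",213,268,.01),("L",251,341,.012),("S1",426,340,.008),("S2",515,341,.008),("M2",600,327,.01)])
s=sense();Rm=R.from_quat(s["ee_rot"]).as_matrix();print(Rm.round(3))
c=camera_model("wrist");M=R.from_rotvec(c["rvec"]).as_matrix();print(c["fx"],-M.T@c["tvec"],M.round(2))
E
```

```text
M1 (np.int64(221), array([575.1, 406.8]), array([22. , 92.9]), np.float32(76.8), array([575.1, 406.4]))
L (np.int64(322), array([434.4, 331.7]), array([ 23.2, 122.9]), np.float32(97.1), array([434.8, 330.7]))
S1 (np.int64(125), array([430.5,   4.9]), array([16.6, 72.9]), np.float32(133.8), array([430.6,   4.3]))
S2 (np.int64(133), array([ 427., -166.]), array([17.8, 70.6]), np.float32(83.8), array([ 427.3, -165.9]))
M2 (np.int64(210), array([ 446.9, -322.2]), array([20.1, 93.1]), np.float32(141.3), array([ 446.9, -321.9]))
[[ 0.951  0.31  -0.   ]
 [ 0.31  -0.951  0.001]
 [-0.    -0.001 -1.   ]]
330.53798263388614 [ 0.2727006  -0.5675045   0.38555541] [[ 0.31 -0.95 -0.  ]
 [-0.91 -0.3   0.3 ]
 [-0.28 -0.09 -0.96]]
```

All five sizes agree with the spec. First pick: S2. I turn the tool first, then plan the shift.

Request:
step_arm([
  [[0,0,-6.5,0,0,0,0.4],[0,0,-6.5,0,0,0,0.4],[0,0,-6.5,0,0,0,0.4],[0,0,-6.5,0,0,0,0.4],[0,0,-6.5,0,0,0,0.4],[0,0,-6.5,0,0,0,0.4],[0,0,-6.5,0,0,0,0.4],[0,0,-6.5,0,0,0,0.4],[0,0,-6.5,0,0,0,0.4],[0,0,-6.5,0,0,0,0.4]],
], newtons=15)

```text
time_s: 0.93
tool_pos: [0.1934, -0.594, 0.1864]
ee_rot: [0.747, 0.665, 0.0, -0.0]
wrist_force: [-0.3, 0.1, 1.8]
opening: 0.7
grasp_force: 0.0
```

```bash
cat > plan.py <<'E'
import sys
from h import *
x,y,z,psi=map(float,sys.argv[1:5]); s=sense(); M=R.from_quat(s["ee_rot"]).as_matrix()
p0=np.degrees(np.arctan2(M[1,0],M[0,0])); dz=(p0-psi+180)%360-180
M2=M@R.from_rotvec([0,0,np.radians(dz)]).as_matrix()
print("t",round(s["time_s"],2),"pos",s["tool_pos"].round(4),"psi",round(p0,1),"tilt",M[:2,2].round(3),"open",round(s["opening"]*92,1),"grip",round(s["grasp_force"],1),"F",s["wrist_force"].round(1))
print("turn z",round(dz,1),"then shift cm",((M2.T@(np.array([x,y,z])-s["tool_pos"]))*100).round(2))
E
python3 plan.py .427 -.166 .1 83.8
python3 - <<'E'
from h import *
z=np.load("top0.npz");W=cloud(camera_model("top"),z["d"])
for n,u,v in [("bottle",408,130),("white",287,138),("green",470,153),("spool",538,145),("jar",680,145),("vise",705,365),("mallet",690,275)]:
    a=W[int(v*.64)-8:int(v*.64)+9,int(u*.64)-8:int(u*.64)+9].reshape(-1,3);print(n,a[np.nanargmax(a[:,2])].round(3))
E
```

```text
t 0.93 pos [ 0.1934 -0.594   0.1864] psi 83.4 tilt [-0.     0.001] open 64.4 grip 0.0 F [-0.3  0.1  1.8]
turn z -0.4 then shift cm [45.06 18.6   8.67]
bottle [0.782 0.03  0.178]
white [0.781 0.248 0.123]
green [ 0.794 -0.068  0.037]
spool [ 0.784 -0.188  0.067]
jar [ 0.768 -0.445  0.133]
vise [ 0.382 -0.475  0.084]
mallet [ 0.552 -0.47   0.085]
```

Request:
step_arm([
  [[0,0,0,3.22,1.33,0.3,0.4],[0,0,0,3.22,1.33,0.3,0.4],[0,0,0,3.22,1.33,0.3,0.4],[0,0,0,3.22,1.33,0.3,0.4],[0,0,0,3.22,1.33,0.3,0.4],[0,0,0,3.22,1.33,0.3,0.4],[0,0,0,3.22,1.33,0.3,0.4],[0,0,0,3.22,1.33,0.3,0.4],[0,0,0,3.22,1.33,0.3,0.4],[0,0,0,3.22,1.33,0.3,0.4]],
])

```text
time_s: 1.77
tool_pos: [0.3649, -0.2891, 0.1566]
ee_rot: [0.749, 0.663, 0.0, -0.0]
wrist_force: [0.1, -0.5, -0.2]
opening: 0.699
grasp_force: 0.0
```

Request:
step_arm([
  [[0,0,0,3.22,1.33,1.0,0.4],[0,0,0,3.22,1.33,1.5,0.4],[0,0,0,3.22,1.33,1.5,0.4],[0,0,0,3.22,1.33,1.5,0.4],[0,0,0,0,0,0,0.4],[0,0,0,0,0,0,0.4]],
])

```text
time_s: 2.27
tool_pos: [0.4328, -0.1677, 0.101]
ee_rot: [0.748, 0.664, -0.001, -0.001]
wrist_force: [-0.2, -0.6, 0.9]
opening: 0.701
grasp_force: 0.0
```

```bash
python3 plan.py .427 -.166 .003 83.8; python3 - <<'E'
from h import *
p,d=snapshot("wrist");cv2.imwrite("pics/w1.png",p[...,::-1])
E
```

```text
t 2.27 pos [ 0.4328 -0.1677  0.101 ] psi 83.2 tilt [-0.002  0.001] open 64.5 grip 0.0 F [-0.2 -0.6  0.9]
turn z -0.6 then shift cm [ 0.1  -0.57  9.8 ]
```

View pics/w1.png

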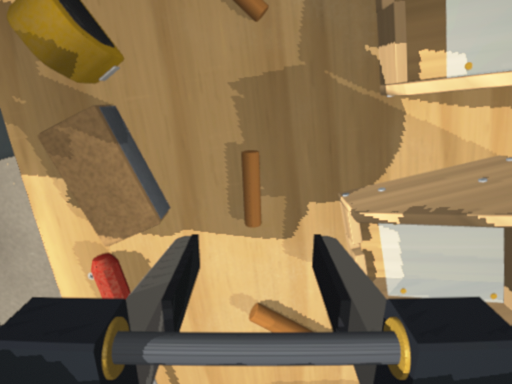

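The wrist view shows S2 running from (250,152) to (253,226), nearly centred between the fingers (mid column about 256), with clear bench around it. Going down.

Request:
step_arm([
  [[0,0,-0.6,0,0,0,0.4],[0,0,0,0.1,-0.57,1.5,0.4],[0,0,0,0,0,2,0.4],[0,0,0,0,0,2,0.4],[0,0,0,0,0,1.5,0.4],[0,0,0,0,0,1.3,0.4],[0,0,0,0,0,0.8,0.4],[0,0,0,0,0,0.4,0.4],[0,0,0,0,0,0.1,0.4],[0,0,0,0,0,0,0.4]],
])

```text
time_s: 3.15
tool_pos: [0.4276, -0.1683, 0.0063]
ee_rot: [0.745, 0.667, 0.0, 0.0]
wrist_force: [-0.2, -0.8, 0.2]
opening: 0.702
grasp_force: 0.0
```

Request:
step_arm([
  [[0,0,0,0,0,0,-1],[0,0,0,0,0,0,-1],[0,0,0,0,0,0,-1],[0,0,0,0,0,0,-1],[0,0,0,0,0,0,-1],[0,0,0,0,0,0,-1],[0,0,0,0,0,0,-1]],
])

```text
time_s: 3.73
tool_pos: [0.4275, -0.1677, 0.0059]
ee_rot: [0.745, 0.667, 0.0, 0.0]
wrist_force: [0.9, -1.2, 1.0]
opening: 0.217
grasp_force: 0.0
```

```bash
python3 plan.py .637 -.212 .15 96.9
```

```text
t 3.73 pos [ 0.4275 -0.1677  0.0059] psi 83.6 tilt [ 0. -0.] open 20.0 grip 0.0 F [ 0.9 -1.2  1. ]
turn z -13.3 then shift cm [ -6.91  20.27 -14.4 ]
```

Request:
step_arm([
  [[0,0,0,0,0,0,-0.4],[0,0,0,0,0,0.2,-0.4],[0,0,0,0,0,0.1,-0.4],[0,0,0,0,0,0.1,-0.4],[0,0,0,0,0,0,-1],[0,0,0,0,0,0,-1],[0,0,0,0,0,0,-1],[0,0,0,0,0,0,-1],[0,0,0,0,0,0,-1],[0,0,0,0,0,0,-1]],
])

```text
time_s: 4.57
tool_pos: [0.4275, -0.1678, 0.0019]
ee_rot: [0.745, 0.667, 0.0, 0.0]
wrist_force: [-1.0, -0.1, -0.2]
opening: 0.005
grasp_force: 0.0
```

Request:
step_arm([
  [[0,0,0,0,0,0,-1],[0,0,0,0,0,-0.5,-1],[0,0,0,0,0,-1,-1],[0,0,0,0,0,-2,-1],[0,0,0,0,0,-3,-1],[0,0,0,0,0,-3,-1],[0,0,0,0,0,-3,-1],[0,0,-4.5,0,0,-3,-1],[0,0,-4.5,0,0,-2,-1],[0,0,-4.5,0,0,-1,-1]],
])

```text
time_s: 5.4
tool_pos: [0.4287, -0.1683, 0.191]
ee_rot: [0.66, 0.751, 0.001, 0.002]
wrist_force: [0.4, 0.6, -0.3]
opening: 0.006
grasp_force: 0.0
```

```bash
python3 plan.py .637 -.212 .155 96.9
```

```text
t 5.4 pos [ 0.4287 -0.1683  0.191 ] psi 97.4 tilt [ 0.005 -0.002] open 0.5 grip 0.0 F [ 0.4  0.6 -0.3]
turn z 0.5 then shift cm [-6.83 20.13  3.7 ]
```

The fingers shut on nothing, so I look again.

```bash
python3 - <<'E'
from h import *
p,d=snapshot("wrist");cv2.imwrite("pics/w2.png",p[...,::-1])
c=camera_model("wrist");np.savez("w2.npz",p=p,d=d,**c)
E
```

```text
(no output)
```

View pics/w2.png

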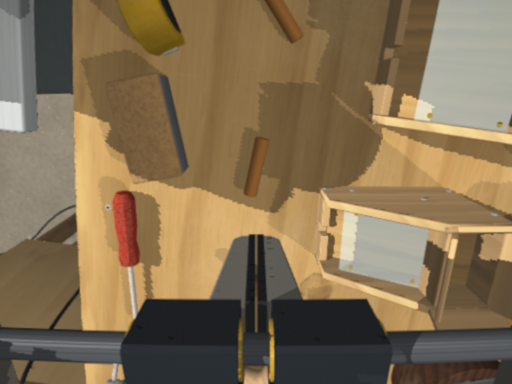

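The wrist view shows S2 still on the bench, from (262,140) to (251,195). I measure it from this picture and compare with the top estimate.

```bash
python3 - <<'E'
from h import *
z=np.load("w2.npz");cm={k:z[k] for k in("fx","fy","cx","cy","k1","rvec","tvec")}
dowels(z["p"],cm,[("S2",257,167,.008)],1)
W=cloud(cm,z["d"]);print(W[167,257].round(4),W[250,200].round(4))
p,d=snapshot("top");np.savez("top1.npz",p=p,d=d)
cv2.imwrite("pics/c3.png",cv2.resize(p[180:270,230:380][...,::-1],(800,480)))
E
```

```text
S2 (np.int64(739), array([ 428.7, -165.6]), array([15.1, 71.7]), np.float32(85.4), array([ 428.9, -164.5]))
[ 0.4301 -0.1629  0.017 ] [ 0.372  -0.2842  0.0027]
```

View pics/c3.png

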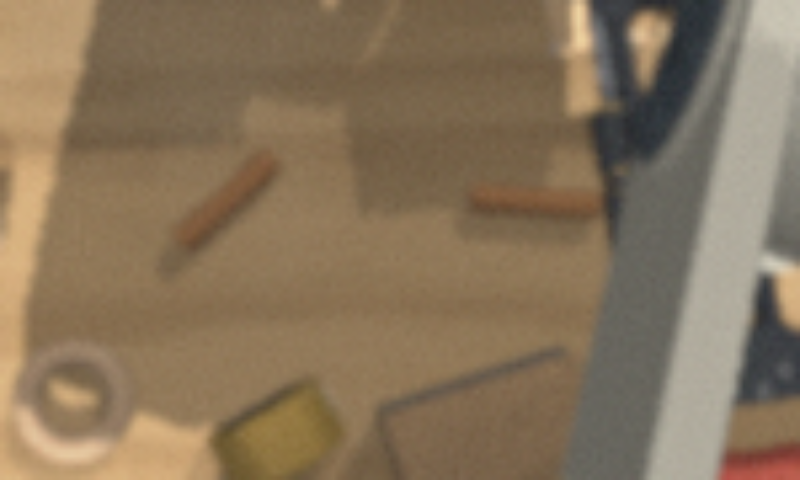

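```bash
python3 - <<'E'
from h import *
z=np.load("w2.npz");cm={k:z[k] for k in("fx","fy","cx","cy","k1","rvec","tvec")}
W=cloud(cm,z["d"])
T=np.array([.4287,-.1683,.191])
M=R.from_quat([.66,.751,.001,.002]).as_matrix()
Q=(W-T)@M*1000
for v in (232,235,238,242,250,260,280):
    print(v,[tuple(Q[v,u].round(0)) for u in (236,245,250,255,259,263,270)])
E
```

```text
232 [(np.float64(-82.0), np.float64(-25.0), np.float64(189.0)), (np.float64(-82.0), np.float64(-13.0), np.float64(190.0)), (np.float64(-82.0), np.float64(-7.0), np.float64(188.0)), (np.float64(-82.0), np.float64(-1.0), np.float64(189.0)), (np.float64(-82.0), np.float64(4.0), np.float64(190.0)), (np.float64(-81.0), np.float64(9.0), np.float64(187.0)), (np.float64(-81.0), np.float64(18.0), np.float64(188.0))]
235 [(np.float64(-86.0), np.float64(-25.0), np.float64(189.0)), (np.float64(-87.0), np.float64(-13.0), np.float64(191.0)), (np.float64(10.0), np.float64(-3.0), np.float64(-31.0)), (np.float64(11.0), np.float64(-1.0), np.float64(-32.0)), (np.float64(11.0), np.float64(2.0), np.float64(-31.0)), (np.float64(10.0), np.float64(4.0), np.float64(-31.0)), (np.float64(-87.0), np.float64(19.0), np.float64(190.0))]
238 [(np.float64(10.0), np.float64(-11.0), np.float64(-34.0)), (np.float64(10.0), np.float64(-6.0), np.float64(-34.0)), (np.float64(11.0), np.float64(-3.0), np.float64(-35.0)), (np.float64(11.0), np.float64(-1.0), np.float64(-35.0)), (np.float64(11.0), np.float64(2.0), np.float64(-
[... 1023 characters left out ...]
p.float64(-61.0)), (np.float64(10.0), np.float64(-3.0), np.float64(-60.0)), (np.float64(11.0), np.float64(-1.0), np.float64(-61.0)), (np.float64(10.0), np.float64(1.0), np.float64(-60.0)), (np.float64(10.0), np.float64(3.0), np.float64(-60.0)), (np.float64(10.0), np.float64(7.0), np.float64(-60.0))]
280 [(np.float64(11.0), np.float64(-8.0), np.float64(-78.0)), (np.float64(11.0), np.float64(-5.0), np.float64(-79.0)), (np.float64(11.0), np.float64(-3.0), np.float64(-78.0)), (np.float64(3.0), np.float64(-1.0), np.float64(-66.0)), (np.float64(11.0), np.float64(1.0), np.float64(-78.0)), (np.float64(11.0), np.float64(3.0), np.float64(-78.0)), (np.float64(11.0), np.float64(6.0), np.float64(-79.0))]
```

Useful finding. The depth image puts the real fingertips about 31 mm behind the reported TCP, with the finger front face at 10 mm, as a 20 mm pad should give. So the fingers shut above the dowel, and it did not move. From here I take tip height = TCP z + 31 mm and go down in small steps, watching the force.

Request:
step_arm([
  [[0,0,6.5,0,0,2,0.2],[0,0,6.4,0,0,3,0.2],[0,0,0,0,0,3,0.2],[0,0,0,0,0,3,0.2],[0,0,0,0,0,2,0.2],[0,0,0,0,0,2,0.2],[0,0,0,0,0,1,0.2],[0,0,0,0,0,0.5,0.2],[0,0,0,0,0,0.3,0.2],[0,0,0,0,0,0,0.2]],
])

```text
time_s: 6.33
tool_pos: [0.4275, -0.1678, 0.0189]
ee_rot: [0.742, 0.67, -0.0, -0.0]
wrist_force: [-0.1, -0.3, -0.1]
opening: 0.603
grasp_force: 0.0
```

```bash
python3 plan.py .428 -.1655 -.025 84.5
```

```text
t 6.33 pos [ 0.4275 -0.1678  0.0189] psi 84.2 tilt [-0.  0.] open 55.5 grip 0.0 F [-0.1 -0.3 -0.1]
turn z -0.3 then shift cm [0.23 0.03 4.39]
```

Request:
step_arm([
  [[0,0,0,0.23,0.03,1,0.2],[0,0,0,0,0,1,0.2],[0,0,0,0,0,0.8,0.2],[0,0,0,0,0,0.5,0.2],[0,0,0,0,0,0.4,0.2],[0,0,0,0,0,0.4,0.2],[0,0,0,0,0,0.2,0.2],[0,0,0,0,0,0.1,0.2],[0,0,0,0,0,0,0.2]],
])

```text
time_s: 7.08
tool_pos: [0.4279, -0.1655, -0.0252]
ee_rot: [0.742, 0.671, -0.0, -0.0]
wrist_force: [0.6, -1.0, -0.6]
opening: 0.601
grasp_force: 0.0
```

```bash
python3 - <<'E'
from h import *
s=sense();print(s["tool_pos"],s["wrist_force"]);c=camera_model("wrist")
p,d=snapshot("wrist");W=cloud(c,d)
M=R.from_quat(s["ee_rot"]).as_matrix();Q=(W-s["tool_pos"])@M
f=(abs(Q[...,0]-.01)<.004)&(abs(Q[...,1])<.06)&(Q[...,2]<-.02)
zz=W[...,2][f]; print("finger lowest",np.sort(zz)[:200:20], "bench",np.nanmedian(W[220,[100,150,370,400],2]))
cv2.imwrite("pics/w3.png",p[...,::-1])
E
```

```text
[ 0.42791162 -0.16549963 -0.02524682] [ 0.57563135 -0.96971339 -0.62258621]
finger lowest [-7.89338958e-04  2.49295346e-05  1.43799769e-04  2.35559262e-04
  3.21440911e-04  3.80004362e-04  4.39559146e-04  4.93428087e-04
  5.29434514e-04  5.56976056e-04] bench 0.0012390473012759474
```

View pics/w3.png

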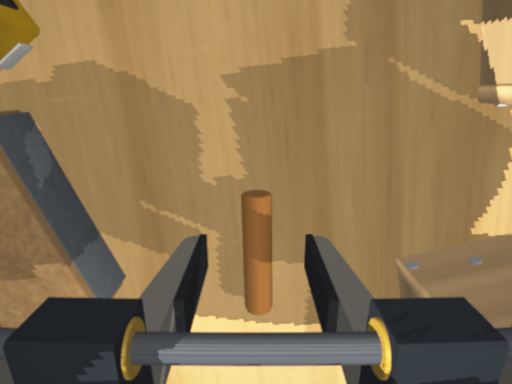

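The wrist view shows S2 centred between the open fingers: dowel columns 243-271, fingertips at columns 205 and 308, row 235. No contact yet. I lower a touch more and grip.

Request:
step_arm([
  [[0,0,0,0,0,0.2,-1],[0,0,0,0,0,0.1,-1],[0,0,0,0,0,0,-1],[0,0,0,0,0,0,-1],[0,0,0,0,0,0,-1],[0,0,0,0,0,0,-1],[0,0,0,0,0,0,-1],[0,0,0,0,0,0,-1],[0,0,0,0,0,0,-1],[0,0,0,0,0,0,-1]],
])

```text
time_s: 7.97
tool_pos: [0.4284, -0.1657, -0.0273]
ee_rot: [0.742, 0.671, 0.0, 0.0]
wrist_force: [-2.3, -0.2, 11.9]
opening: 0.168
grasp_force: 16.6
```

```bash
python3 plan.py .637 -.212 .123 96.9
```

```text
t 7.97 pos [ 0.4284 -0.1657 -0.0273] psi 84.2 tilt [ 0.001 -0.   ] open 15.4 grip 16.6 F [-2.3 -0.2 11.9]
turn z -12.7 then shift cm [ -7.11  20.16 -15.01]
```

S2 is gripped (15.4 mm, 16.6 N). Lift, turn, go over the short hopper.

Request:
step_arm([
  [[0,0,0,0,0,-0.5,-1],[0,0,0,0,0,-1,-1],[0,0,0,0,0,-2,-1],[0,0,0,0,0,-2.5,-1],[0,0,0,0,0,-2.5,-1],[0,0,0,0,0,-2.5,-1],[0,0,-4.3,0,0,-2.5,-1],[0,0,-4.2,0,0,-2.5,-1],[0,0,-4.2,0,0,-2,-1],[0,0,0,0,0,-1,-1]],
])

```text
time_s: 8.8
tool_pos: [0.4291, -0.1659, 0.1651]
ee_rot: [0.662, 0.75, 0.001, 0.002]
wrist_force: [0.1, 0.3, -0.2]
opening: 0.165
grasp_force: 15.0
```

Request:
step_arm([
  [[0,0,0,-0.41,1.16,0,-1],[0,0,0,-0.9,2.5,0,-1],[0,0,0,-0.9,2.5,0,-1],[0,0,0,-0.9,2.5,0,-1],[0,0,0,-0.9,2.5,0,-1],[0,0,0,-0.9,2.5,0,-1],[0,0,0,-0.9,2.5,0,-1],[0,0,0,-0.8,2.5,0,-1],[0,0,0,-0.5,1.5,0,-1],[0,0,0,0,0,0,-1]],
])

```text
time_s: 9.63
tool_pos: [0.6395, -0.2121, 0.1594]
ee_rot: [0.664, 0.748, 0.0, -0.0]
wrist_force: [0.2, 0.4, -0.2]
opening: 0.167
grasp_force: 15.0
```

```bash
python3 plan.py .637 -.212 .122 96.9
```

```text
t 9.63 pos [ 0.6395 -0.2121  0.1594] psi 96.8 tilt [-0.  0.] open 15.4 grip 15.0 F [ 0.2  0.4 -0.2]
turn z -0.1 then shift cm [ 0.03 -0.25  3.74]
```

Request:
step_arm([
  [[0,0,0,0,-0.25,1,-1],[0,0,0,0,0,1,-1],[0,0,0,0,0,0.9,-1],[0,0,0,0,0,0.5,-1],[0,0,0,0,0,0.3,-1],[0,0,0,0,0,0,-1],[0,0,0,0,0,0,-1]],
])

```text
time_s: 10.22
tool_pos: [0.6341, -0.212, 0.125]
ee_rot: [0.663, 0.749, 0.0, 0.0]
wrist_force: [-0.6, -0.6, -0.4]
opening: 0.168
grasp_force: 15.0
```

Request:
step_arm([
  [[0,0,0,0,0,0,0],[0,0,0,0,0,0,0],[0,0,0,0,0,0,0],[0,0,0,0,0,0,0],[0,0,0,0,0,-1,0],[0,0,0,0,0,-2,0],[0,0,0,0,0,-2,0.2],[0,0,0,0,-3,0,0.2],[0,0,0,0,-3,0,0.2],[0,0,0,0,-3,0,0.2]],
])

```text
time_s: 11.05
tool_pos: [0.5443, -0.2229, 0.176]
ee_rot: [0.663, 0.749, 0.0, 0.001]
wrist_force: [-0.6, -0.6, -0.5]
opening: 0.601
grasp_force: 0.0
```

```bash
python3 plan.py .4305 .0049 .02 133.8; python3 - <<'E'
from h import *
p,d=snapshot("wrist");cv2.imwrite("pics/w4.png",p[...,::-1])
E
```

```text
t 11.05 pos [ 0.5443 -0.2229  0.176 ] psi 97.0 tilt [ 0.001 -0.001] open 55.3 grip 0.0 F [-0.6 -0.6 -0.5]
turn z -36.8 then shift cm [24.34  7.55 15.57]
```

View pics/w4.png

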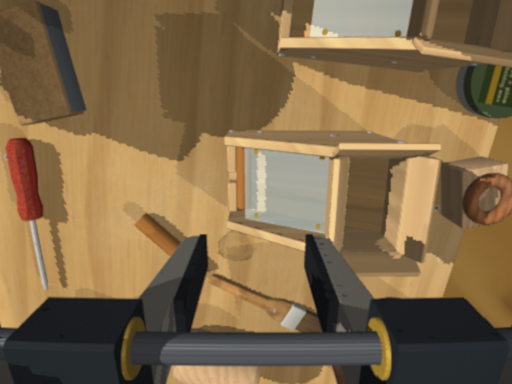

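The wrist view shows the first short dowel resting at the lip, at about (238,180), with the hopper empty. Next S1.

Request:
step_arm([
  [[0,0,-6.2,0,0,0,0.2],[0,0,-6.2,0,0,0,0.2],[0,0,-6.1,0,0,0,0.2],[0,0,-6.1,0,0,0,0.2],[0,0,-6.1,0,0,0,0.2],[0,0,-6.1,0,0,0,0.2],[0,0,0,1.5,0.5,0,0.2],[0,0,0,3,0.9,0.5,0.2],[0,0,0,3,0.9,1,0.2],[0,0,0,3,0.9,1,0.2]],
])

```text
time_s: 11.93
tool_pos: [0.4947, -0.1236, 0.1503]
ee_rot: [0.395, 0.919, 0.0, 0.0]
wrist_force: [0.4, 0.4, -0.5]
opening: 0.595
grasp_force: 0.0
```

Request:
step_arm([
  [[0,0,0,3,0.9,2,0.2],[0,0,0,3,0.9,2,0.2],[0,0,0,3,0.9,2,0.2],[0,0,0,3,0.9,2,0.2],[0,0,0,1.5,0.5,2,0.2],[0,0,0,0.5,0.2,1.5,0.2],[0,0,0,0,0,1,0.2],[0,0,0,0,0,0.3,0.2],[0,0,0,0,0,0,0.2]],
])

```text
time_s: 12.68
tool_pos: [0.4292, 0.0064, 0.0218]
ee_rot: [0.393, 0.919, -0.0, -0.0]
wrist_force: [1.3, -0.5, -0.5]
opening: 0.599
grasp_force: 0.0
```

```bash
python3 plan.py .4305 .0049 -.026 133.8; python3 - <<'E'
from h import *
c=camera_model("wrist");p,d=snapshot("wrist")
dowels(p,c,[("S1",257,220,.008)],1)
E
```

```text
t 12.68 pos [0.4292 0.0064 0.0218] psi 133.7 tilt [-0.001  0.   ] open 55.1 grip 0.0 F [ 1.3 -0.5 -0.5]
turn z -0.1 then shift cm [-0.2  -0.    4.78]
S1 (np.int64(2121), array([432.7,   3.5]), array([15.3, 74.6]), np.float32(131.3), array([431.4,   4.9]))
```

Both cameras agree on S1. Down 4.8 cm and grip.

Request:
step_arm([
  [[0,0,1,-0.2,0.1,1,0.2],[0,0,0,0,0,1,0.2],[0,0,0,0,0,1,0.2],[0,0,0,0,0,0.8,0.2],[0,0,0,0,0,0.5,0.2],[0,0,0,0,0,0.3,0.2],[0,0,0,0,0,0.2,0.2],[0,0,0,0,0,0,0.2]],
])

```text
time_s: 13.4
tool_pos: [0.4318, 0.0052, -0.0263]
ee_rot: [0.401, 0.916, -0.0, -0.0]
wrist_force: [-0.2, -0.1, 0.3]
opening: 0.597
grasp_force: 0.0
```

Request:
step_arm([
  [[0,0,0,0,0,0,-1],[0,0,0,0,0,0,-1],[0,0,0,0,0,0,-1],[0,0,0,0,0,0,-1],[0,0,0,0,0,0,-1],[0,0,0,0,0,0,-1],[0,0,0,0,0,0,-1],[0,0,0,0,0,0,-1],[0,0,0,0,0,0,-1]],
])

```text
time_s: 14.15
tool_pos: [0.4318, 0.0052, -0.026]
ee_rot: [0.401, 0.916, 0.0, 0.0]
wrist_force: [0.2, 0.9, 1.8]
opening: 0.17
grasp_force: 15.0
```

```bash
python3 plan.py .636 -.212 .165 96.9
```

```text
t 14.15 pos [ 0.4318  0.0052 -0.026 ] psi 132.7 tilt [0. 0.] open 15.7 grip 15.0 F [0.2 0.9 1.8]
turn z 35.8 then shift cm [-24.02  17.66 -19.1 ]
```

Request:
step_arm([
  [[0,0,0,0,0,-0.6,-1],[0,0,0,0,0,-1.5,-1],[0,0,0,0,0,-2.5,-1],[0,0,5,0,0,-2.5,-1],[0,0,6,0,0,-2.5,-1],[0,0,6,0,0,-2.5,-1],[0,0,6,0,0,-2.5,-1],[0,0,6,0,0,-2.5,-1],[0,0,4.8,0,0,-1.5,-1],[0,0,2,0,0,-0.5,-1]],
])

```text
time_s: 14.98
tool_pos: [0.4331, 0.0052, 0.1679]
ee_rot: [0.665, 0.747, 0.001, 0.002]
wrist_force: [0.9, 0.6, 0.2]
opening: 0.171
grasp_force: 15.0
```

Request:
step_arm([
  [[0,0,0,-1.5,1.1,0,-1],[0,0,0,-2.7,2,0,-1],[0,0,0,-2.7,2,0,-1],[0,0,0,-2.7,2,0,-1],[0,0,0,-2.7,2,0,-1],[0,0,0,-2.7,2,0,-1],[0,0,0,-2.7,2,0,-1],[0,0,0,-2.7,2,0,-1],[0,0,0,-2.2,1.5,0,-1],[0,0,0,-1.4,1,0,-1]],
])

```text
time_s: 15.82
tool_pos: [0.6367, -0.2139, 0.165]
ee_rot: [0.663, 0.748, -0.0, 0.0]
wrist_force: [-0.4, 0.4, -0.1]
opening: 0.167
grasp_force: 15.0
```

```bash
python3 plan.py .636 -.212 .124 96.9
```

```text
t 15.82 pos [ 0.6367 -0.2139  0.165 ] psi 96.9 tilt [ 0. -0.] open 15.4 grip 15.0 F [-0.4  0.4 -0.1]
turn z -0.0 then shift cm [ 0.2  -0.05  4.1 ]
```

Lower, release, then raise and retreat; then plan for M2.

Request:
step_arm([
  [[0,0,0,0.2,-0.05,1,-1],[0,0,0,0,0,1.2,-1],[0,0,0,0,0,1,-1],[0,0,0,0,0,0.6,-1],[0,0,0,0,0,0.3,-1],[0,0,0,0,0,0,-1],[0,0,0,0,0,0,-1]],
])

```text
time_s: 16.4
tool_pos: [0.6346, -0.2094, 0.124]
ee_rot: [0.663, 0.749, 0.0, -0.0]
wrist_force: [0.3, 0.2, -0.4]
opening: 0.168
grasp_force: 15.0
```

Request:
step_arm([
  [[0,0,0,0,0,0,0],[0,0,0,0,0,0,0],[0,0,0,0,0,0,0],[0,0,0,0,0,0,0],[0,0,0,0,0,-1,0],[0,0,0,0,0,-2,0],[0,0,0,0,0,-2,0.2],[0,0,0,0,-3,0,0.2],[0,0,0,0,-3,0,0.2],[0,0,0,0,-3,0,0.2]],
])

```text
time_s: 17.23
tool_pos: [0.5448, -0.2208, 0.1749]
ee_rot: [0.663, 0.749, 0.0, 0.001]
wrist_force: [-0.2, -0.6, -0.2]
opening: 0.603
grasp_force: 0.0
```

```bash
python3 plan.py .4469 -.322 .02 141.3; python3 - <<'E'
from h import *
p,d=snapshot("wrist");cv2.imwrite("pics/w5.png",cv2.resize(p[110:290,200:460,::-1],(780,540)))
E
```

```text
t 17.23 pos [ 0.5448 -0.2208  0.1749] psi 97.0 tilt [ 0.001 -0.001] open 55.5 grip 0.0 F [-0.2 -0.6 -0.2]
turn z -44.3 then shift cm [  1.33 -14.03  15.49]
```

View pics/w5.png

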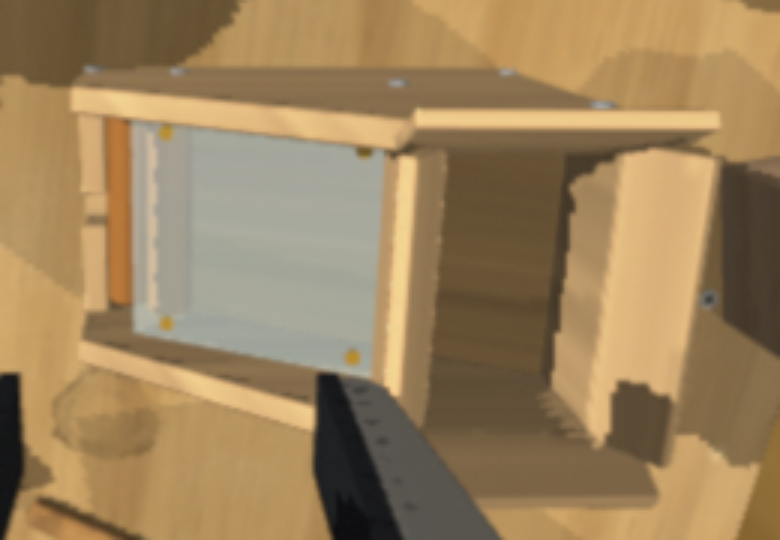

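The view shows one dowel at the lip (118,210) and the hopper empty, with the second apparently under the glary cover. I will check it later from a later picture. Next M2.

Request:
step_arm([
  [[0,0,-6.4,0,0,0,0.3],[0,0,-6.4,0,0,0,0.3],[0,0,-6.3,0,0,0,0.3],[0,0,-6.3,0,0,0,0.3],[0,0,-6.3,0,0,0,0.3],[0,0,-6.3,0,0,0,0.3],[0,0,-6.3,0,0,0,0.3],[0,0,0,0.3,-2,0,0.3],[0,0,0,0.3,-2.5,0,0.3],[0,0,0,0.3,-3,0,0.3]],
])

```text
time_s: 18.12
tool_pos: [0.4918, -0.2736, 0.1747]
ee_rot: [0.331, 0.944, 0.0, 0.001]
wrist_force: [-0.4, -0.6, 0.5]
opening: 0.653
grasp_force: 0.0
```

Request:
step_arm([
  [[0,0,0,0.3,-3,1,0.3],[0,0,0,0.2,-2.5,2,0.3],[0,0,0,0,-1,3,0.3],[0,0,0,0,0,3,0.3],[0,0,0,0,0,3,0.3],[0,0,0,0,0,2,0.3],[0,0,0,0,0,1,0.3],[0,0,0,0,0,0.5,0.3],[0,0,0,0,0,0,0.3]],
])

```text
time_s: 18.87
tool_pos: [0.447, -0.3211, 0.0188]
ee_rot: [0.332, 0.943, 0.0, -0.0]
wrist_force: [-0.7, 0.4, 0.3]
opening: 0.647
grasp_force: 0.0
```

```bash
python3 - <<'E'
from h import *
c=camera_model("wrist");p,d=snapshot("wrist")
dowels(p,c,[("M2",257,220,.01)],1)
E
python3 plan.py .4469 -.322 -.026 141.3
```

```text
M2 (np.int64(3664), array([ 451.2, -322.7]), array([19.4, 97.2]), np.float32(142.0), array([ 448.2, -320.3]))
t 18.92 pos [ 0.4475 -0.3214  0.0196] psi 141.2 tilt [ 0.001 -0.   ] open 59.9 grip 0.0 F [ 0.5 -1.2  0.6]
turn z -0.1 then shift cm [ 0.01 -0.08  4.56]
```

Request:
step_arm([
  [[0,0,0,0,0,1,0.3],[0,0,0,0,0,1,0.3],[0,0,0,0,0,1,0.3],[0,0,0,0,0,0.8,0.3],[0,0,0,0,0,0.5,0.3],[0,0,0,0,0,0.2,0.3],[0,0,0,0,0,0,0.3]],
])

```text
time_s: 19.5
tool_pos: [0.4465, -0.3209, -0.0267]
ee_rot: [0.332, 0.943, 0.0, -0.001]
wrist_force: [-0.4, 0.1, -0.0]
opening: 0.651
grasp_force: 0.0
```

Request:
step_arm([
  [[0,0,0,0,0,0,-1],[0,0,0,0,0,0,-1],[0,0,0,0,0,0,-1],[0,0,0,0,0,0,-1],[0,0,0,0,0,0,-1],[0,0,0,0,0,0,-1],[0,0,0,0,0,0,-1],[0,0,0,0,0,0,-1],[0,0,0,0,0,0,-1]],
])

```text
time_s: 20.25
tool_pos: [0.4469, -0.3212, -0.026]
ee_rot: [0.332, 0.943, -0.0, 0.0]
wrist_force: [-0.5, -0.6, 2.0]
opening: 0.212
grasp_force: 15.0
```

```bash
python3 plan.py .67 .2172 .19 91.3
```

```text
t 20.25 pos [ 0.4469 -0.3212 -0.026 ] psi 141.2 tilt [ 0. -0.] open 19.5 grip 15.0 F [-0.5 -0.6  2. ]
turn z 49.9 then shift cm [ 53.32  23.53 -21.6 ]
```

Request:
step_arm([
  [[0,0,0,0,0,-0.6,-1],[0,0,0,0,0,-1.5,-1],[0,0,6,0,0,-2.5,-1],[0,0,6.3,0,0,-3,-1],[0,0,6.3,0,0,-3,-1],[0,0,6.3,0,0,-3,-1],[0,0,6.3,0,0,-3,-1],[0,0,6.3,0,0,-2.5,-1],[0,0,6.2,0,0,-1.5,-1],[0,0,6.2,0,0,-1,-1]],
])

```text
time_s: 21.08
tool_pos: [0.4475, -0.3216, 0.1927]
ee_rot: [0.701, 0.713, 0.0, 0.002]
wrist_force: [-0.4, 0.5, -0.7]
opening: 0.211
grasp_force: 15.0
```

Request:
step_arm([
  [[0,0,0,1,0.44,0,-1],[0,0,0,2,0.88,0,-1],[0,0,0,3,1.32,0,-1],[0,0,0,3,1.32,0,-1],[0,0,0,3,1.32,0,-1],[0,0,0,3,1.32,0,-1],[0,0,0,3,1.32,0,-1],[0,0,0,3,1.32,0,-1],[0,0,0,3,1.32,0,-1],[0,0,0,3,1.32,0,-1]],
])

```text
time_s: 21.92
tool_pos: [0.5589, -0.046, 0.1891]
ee_rot: [0.697, 0.717, -0.0, -0.001]
wrist_force: [0.6, -0.4, -1.2]
opening: 0.213
grasp_force: 15.0
```

Request:
step_arm([
  [[0,0,0,3,1.32,0,-1],[0,0,0,3,1.32,0,-1],[0,0,0,3,1.32,0,-1],[0,0,0,3,1.32,0,-1],[0,0,0,3,1.32,0,-1],[0,0,0,3,1.32,0,-1],[0,0,0,3,1.32,0,-1],[0,0,0,3,1.32,0,-1],[0,0,0,1.5,0.7,0,-1],[0,0,0,0.5,0.2,0,-1]],
])

```text
time_s: 22.75
tool_pos: [0.6674, 0.2176, 0.1884]
ee_rot: [0.697, 0.717, -0.0, -0.001]
wrist_force: [-0.5, -0.6, -0.6]
opening: 0.212
grasp_force: 15.0
```

```bash
python3 plan.py .67 .2172 .124 91.3
```

```text
t 22.75 pos [0.6674 0.2176 0.1884] psi 91.7 tilt [-0.001  0.   ] open 19.5 grip 15.0 F [-0.5 -0.6 -0.6]
turn z 0.4 then shift cm [-0.05  0.26  6.44]
```

Request:
step_arm([
  [[0,0,0.4,0,0,1,-1],[0,0,0,0,0.1,1.5,-1],[0,0,0,0,0,1.5,-1],[0,0,0,0,0,1.2,-1],[0,0,0,0,0,0.8,-1],[0,0,0,0,0,0.4,-1],[0,0,0,0,0,0,-1],[0,0,0,0,0,0,-1]],
])

```text
time_s: 23.42
tool_pos: [0.669, 0.2139, 0.1262]
ee_rot: [0.701, 0.713, 0.0, 0.0]
wrist_force: [-0.1, -0.8, -0.2]
opening: 0.211
grasp_force: 15.0
```

Request:
step_arm([
  [[0,0,0,0,0,0,0.1],[0,0,0,0,0,0,0.1],[0,0,0,0,0,0,0.1],[0,0,0,0,0,0,0.1],[0,0,0,0,0,-1,0.1],[0,0,0,0,0,-2,0.2],[0,0,0,0,0,-2,0.3],[0,0,0,0,-3,0,0.3],[0,0,0,0,-3,0,0.3],[0,0,0,0,-3,0,0.3]],
])

```text
time_s: 24.25
tool_pos: [0.5783, 0.2127, 0.177]
ee_rot: [0.701, 0.713, 0.001, 0.0]
wrist_force: [0.2, -0.2, 0.0]
opening: 0.651
grasp_force: 0.0
```

```bash
python3 plan.py .5751 .4068 .02 76.8; python3 - <<'E'
from h import *
p,d=snapshot("top");cv2.imwrite("pics/t2.png",cv2.resize(p[100:200,160:400,::-1],(800,333),interpolation=cv2.INTER_CUBIC))
E
```

```text
t 24.25 pos [0.5783 0.2127 0.177 ] psi 90.9 tilt [0.001 0.001] open 59.9 grip 0.0 F [ 0.2 -0.2  0. ]
turn z 14.1 then shift cm [18.81 -4.76 15.71]
```

View pics/t2.png

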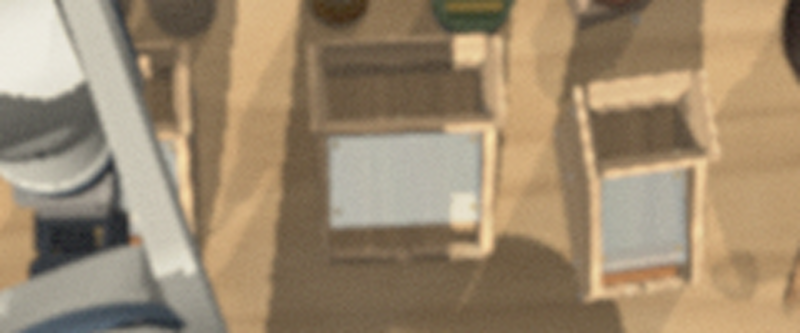

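The top view shows brown at the short lip (642,275). Every hopper in view is empty, though the arm hides the medium one. Next M1.

Request:
step_arm([
  [[0,0,4.7,0,0,0,0.3],[0,0,4.7,0,0,0,0.3],[0,0,4.7,0,0,0,0.3],[0,0,0,1.5,-0.4,0,0.3],[0,0,0,3,-0.8,0,0.3],[0,0,0,3,-0.8,0,0.3],[0,0,0,3,-0.8,0,0.3],[0,0,0,3,-0.8,0,0.3],[0,0,0,3,-0.8,1.5,0.3],[0,0,0,2,-0.3,2,0.3]],
])

```text
time_s: 25.13
tool_pos: [0.5758, 0.4085, 0.1431]
ee_rot: [0.782, 0.623, 0.003, -0.0]
wrist_force: [1.2, 0.4, -0.1]
opening: 0.649
grasp_force: 0.0
```

Request:
step_arm([
  [[0,0,0,0.3,-0.1,3,0.3],[0,0,0,0,0,3,0.3],[0,0,0,0,0,3,0.3],[0,0,0,0,0,2,0.3],[0,0,0,0,0,1,0.3],[0,0,0,0,0,0.2,0.3],[0,0,0,0,0,0,0.3],[0,0,0,0,0,0,0.3]],
])

```text
time_s: 25.8
tool_pos: [0.5759, 0.4076, 0.0205]
ee_rot: [0.783, 0.622, 0.001, 0.0]
wrist_force: [-0.0, 0.1, 0.5]
opening: 0.652
grasp_force: 0.0
```

```bash
python3 plan.py .5751 .4068 -.026 76.8; python3 - <<'E'
from h import *
c=camera_model("wrist");p,d=snapshot("wrist")
dowels(p,c,[("M1",257,220,.01)],1)
E
```

```text
t 25.8 pos [0.5759 0.4076 0.0205] psi 76.9 tilt [0.002 0.001] open 60.0 grip 0.0 F [-0.   0.1  0.5]
turn z 0.1 then shift cm [-0.11 -0.06  4.65]
M1 (np.int64(3643), array([574.9, 402.7]), array([19.5, 95.8]), np.float32(76.2), array([575.5, 406.3]))
```

Request:
step_arm([
  [[0,0,0.3,-0.1,0,1,0.3],[0,0,0,0,0,1,0.3],[0,0,0,0,0,1,0.3],[0,0,0,0,0,0.8,0.3],[0,0,0,0,0,0.5,0.3],[0,0,0,0,0,0.3,0.3],[0,0,0,0,0,0,0.3]],
])

```text
time_s: 26.43
tool_pos: [0.5744, 0.4056, -0.0271]
ee_rot: [0.785, 0.619, -0.0, -0.0]
wrist_force: [-1.2, 0.4, -0.5]
opening: 0.65
grasp_force: 0.0
```

Request:
step_arm([
  [[0,0,0,0,0,0,-1],[0,0,0,0,0,0,-1],[0,0,0,0,0,0,-1],[0,0,0,0,0,0,-1],[0,0,0,0,0,0,-1],[0,0,0,0,0,0,-1],[0,0,0,0,0,0,-1],[0,0,0,0,0,0,-1],[0,0,0,0,0,0,-1]],
])

```text
time_s: 27.18
tool_pos: [0.5745, 0.4057, -0.0272]
ee_rot: [0.785, 0.619, -0.0, -0.0]
wrist_force: [0.4, -0.0, -0.3]
opening: 0.212
grasp_force: 15.0
```

```bash
python3 plan.py .67 .2172 .19 91.3
```

```text
t 27.18 pos [ 0.5745  0.4057 -0.0272] psi 76.5 tilt [-0. -0.] open 19.5 grip 15.0 F [ 0.4 -0.  -0.3]
turn z -14.8 then shift cm [-19.06   9.11 -21.72]
```

Request:
step_arm([
  [[0,0,0,0,0,-0.6,-1],[0,0,0,0,0,-1.5,-1],[0,0,0,0,0,-3,-1],[0,0,0,0,0,-3,-1],[0,0,0,0,0,-3,-1],[0,0,0,0,0,-3,-1],[0,0,-5,0,0,-3,-1],[0,0,-5,0,0,-2.6,-1],[0,0,-4.8,0,0,-1.5,-1],[0,0,0,0,0,-0.5,-1]],
])

```text
time_s: 28.02
tool_pos: [0.5761, 0.4068, 0.1951]
ee_rot: [0.697, 0.717, 0.003, 0.001]
wrist_force: [1.0, -0.3, 0.6]
opening: 0.214
grasp_force: 15.0
```

Request:
step_arm([
  [[0,0,0,-1,0.5,0,-1],[0,0,0,-2,1,0,-1],[0,0,0,-3,1.4,0,-1],[0,0,0,-3,1.4,0,-1],[0,0,0,-3,1.4,0,-1],[0,0,0,-3,1.4,0,-1],[0,0,0,-2.5,1.2,0,-1],[0,0,0,-1.3,0.7,0,-1],[0,0,0,-0.3,0.1,0,-1],[0,0,0,0,0,0,-1]],
])

```text
time_s: 28.85
tool_pos: [0.6698, 0.216, 0.1889]
ee_rot: [0.7, 0.714, -0.001, -0.0]
wrist_force: [0.9, 0.6, -0.7]
opening: 0.214
grasp_force: 15.0
```

```bash
python3 plan.py .67 .2172 .124 91.3
```

```text
t 28.85 pos [0.6698 0.216  0.1889] psi 91.2 tilt [-0.002 -0.   ] open 19.7 grip 15.0 F [ 0.9  0.6 -0.7]
turn z -0.1 then shift cm [0.12 0.03 6.49]
```

Request:
step_arm([
  [[0,0,0,0.1,0,1,-1],[0,0,0,0,0,1.5,-1],[0,0,0,0,0,1.5,-1],[0,0,0,0,0,1.2,-1],[0,0,0,0,0,0.8,-1],[0,0,0,0,0,0.4,-1],[0,0,0,0,0,0,-1],[0,0,0,0,0,0,-1]],
])

```text
time_s: 29.52
tool_pos: [0.6701, 0.2184, 0.1261]
ee_rot: [0.699, 0.715, 0.0, 0.0]
wrist_force: [-0.7, -0.6, -0.3]
opening: 0.212
grasp_force: 15.0
```

Request:
step_arm([
  [[0,0,0,0,0,0,0.1],[0,0,0,0,0,0,0.1],[0,0,0,0,0,0,0.1],[0,0,0,0,0,0,0.1],[0,0,0,0,0,-1,0.1],[0,0,0,0,0,-2,0.2],[0,0,0,0,0,-2,0.3],[0,0,0,0,-3,0,0.3],[0,0,0,0,-3,0,0.3],[0,0,0,0,-3,0,0.3]],
])

```text
time_s: 30.35
tool_pos: [0.5795, 0.2157, 0.177]
ee_rot: [0.699, 0.715, 0.001, 0.0]
wrist_force: [-0.2, 0.5, -0.0]
opening: 0.65
grasp_force: 0.0
```

```bash
python3 plan.py .4344 .3315 .02 97.1
```

```text
t 30.35 pos [0.5795 0.2157 0.177 ] psi 91.3 tilt [0.001 0.001] open 59.8 grip 0.0 F [-0.2  0.5 -0. ]
turn z -5.8 then shift cm [ 13.28 -12.99  15.69]
```

Now the long dowel.

Request:
step_arm([
  [[0,0,-5.8,0,0,0,0.4],[0,0,0,1.3,-1.3,0,0.4],[0,0,0,2.5,-2.4,0,0.4],[0,0,0,2.5,-2.4,0,0.4],[0,0,0,2.5,-2.4,0,0.4],[0,0,0,2.5,-2.4,1,0.4],[0,0,0,1.5,-1.5,2,0.4],[0,0,0,0.5,-0.6,3,0.4],[0,0,0,0,0,3,0.4],[0,0,0,0,0,3,0.4]],
])

```text
time_s: 31.18
tool_pos: [0.4345, 0.3327, 0.0561]
ee_rot: [0.661, 0.75, 0.001, 0.0]
wrist_force: [0.3, 0.3, 0.3]
opening: 0.7
grasp_force: 0.0
```

Request:
step_arm([
  [[0,0,0,0,0,2,0.4],[0,0,0,0,0,1.2,0.4],[0,0,0,0,0,0.5,0.4],[0,0,0,0,0,0,0.4],[0,0,0,0,0,0,0.4]],
])

```text
time_s: 31.6
tool_pos: [0.4354, 0.3321, 0.0199]
ee_rot: [0.662, 0.75, 0.001, 0.0]
wrist_force: [0.9, 0.1, -0.4]
opening: 0.7
grasp_force: 0.0
```

```bash
python3 plan.py .4344 .3315 -.025 97.1; python3 - <<'E'
from h import *
c=camera_model("wrist");p,d=snapshot("wrist")
dowels(p,c,[("L",257,220,.012)],1)
E
```

```text
t 31.6 pos [0.4354 0.3321 0.0199] psi 97.1 tilt [0.001 0.001] open 64.4 grip 0.0 F [ 0.9  0.1 -0.4]
turn z 0.0 then shift cm [-0.05 -0.11  4.49]
L (np.int64(5953), array([436.4, 327.4]), array([ 23.5, 128.3]), np.float32(97.1), array([435.5, 333.7]))
```

Request:
step_arm([
  [[0,0,0,-0.05,0,1,0.4],[0,0,0,0,0,1,0.4],[0,0,0,0,0,1,0.4],[0,0,0,0,0,0.8,0.4],[0,0,0,0,0,0.5,0.4],[0,0,0,0,0,0.2,0.4],[0,0,0,0,0,0,0.4]],
])

```text
time_s: 32.23
tool_pos: [0.4342, 0.3308, -0.0268]
ee_rot: [0.662, 0.75, -0.001, -0.0]
wrist_force: [0.8, 0.1, 0.7]
opening: 0.701
grasp_force: 0.0
```

Request:
step_arm([
  [[0,0,0,0,0,0,-1],[0,0,0,0,0,0,-1],[0,0,0,0,0,0,-1],[0,0,0,0,0,0,-1],[0,0,0,0,0,0,-1],[0,0,0,0,0,0,-1],[0,0,0,0,0,0,-1],[0,0,0,0,0,0,-1],[0,0,0,0,0,0,-1]],
], newtons=20)

```text
time_s: 32.98
tool_pos: [0.4347, 0.3312, -0.026]
ee_rot: [0.662, 0.75, 0.0, 0.0]
wrist_force: [-0.2, -0.1, 0.7]
opening: 0.256
grasp_force: 20.0
```

```bash
python3 plan.py .672 -.0209 .19 91.1
```

```text
t 32.98 pos [ 0.4347  0.3312 -0.026 ] psi 97.1 tilt [0. 0.] open 23.5 grip 20.0 F [-0.2 -0.1  0.7]
turn z 6.0 then shift cm [-35.66  23.06 -21.6 ]
```

Request:
step_arm([
  [[0,0,0,0,0,-0.6,-1],[0,0,0,0,0,-1.5,-1],[0,0,0,0,0,-3,-1],[0,0,0,0,0,-3,-1],[0,0,0,0,0,-3,-1],[0,0,0,0,0,-3,-1],[0,0,3,0,0,-3,-1],[0,0,3,0,0,-2.5,-1],[0,0,0,0,0,-1.5,-1],[0,0,0,0,0,-0.5,-1]],
])

```text
time_s: 33.82
tool_pos: [0.4358, 0.332, 0.1932]
ee_rot: [0.7, 0.714, 0.002, 0.0]
wrist_force: [-0.0, 0.4, 0.4]
opening: 0.254
grasp_force: 20.0
```

Request:
step_arm([
  [[0,0,0,-1,0.65,0,-1],[0,0,0,-2,1.3,0,-1],[0,0,0,-3,1.94,0,-1],[0,0,0,-3,1.94,0,-1],[0,0,0,-3,1.94,0,-1],[0,0,0,-3,1.94,0,-1],[0,0,0,-3,1.94,0,-1],[0,0,0,-3,1.94,0,-1],[0,0,0,-3,1.94,0,-1],[0,0,0,-3,1.94,0,-1]],
])

```text
time_s: 34.65
tool_pos: [0.6144, 0.0619, 0.1879]
ee_rot: [0.7, 0.714, -0.001, -0.001]
wrist_force: [0.0, 0.8, -0.4]
opening: 0.251
grasp_force: 20.0
```

Request:
step_arm([
  [[0,0,0,-3,1.94,0,-1],[0,0,0,-3,1.94,0,-1],[0,0,0,-2,1.3,0,-1],[0,0,0,-0.6,0.4,0,-1],[0,0,0,0,0,0,-1],[0,0,0,0,0,0,-1]],
])

```text
time_s: 35.15
tool_pos: [0.6709, -0.0204, 0.1883]
ee_rot: [0.7, 0.714, -0.001, -0.001]
wrist_force: [-0.0, 0.3, -1.3]
opening: 0.25
grasp_force: 20.0
```

```bash
python3 plan.py .672 -.0209 .124 91.1
```

```text
t 35.15 pos [ 0.6709 -0.0204  0.1883] psi 91.1 tilt [-0.003  0.   ] open 23.0 grip 20.0 F [-0.   0.3 -1.3]
turn z -0.0 then shift cm [-0.06  0.13  6.43]
```

Request:
step_arm([
  [[0,0,0,0,0.1,1,-1],[0,0,0,0,0,1.5,-1],[0,0,0,0,0,1.5,-1],[0,0,0,0,0,1.2,-1],[0,0,0,0,0,0.8,-1],[0,0,0,0,0,0.4,-1],[0,0,0,0,0,0,-1],[0,0,0,0,0,0,-1]],
])

```text
time_s: 35.82
tool_pos: [0.6733, -0.0199, 0.1261]
ee_rot: [0.7, 0.714, 0.0, 0.0]
wrist_force: [0.1, 0.0, -0.1]
opening: 0.252
grasp_force: 20.0
```

Request:
step_arm([
  [[0,0,0,0,0,0,0.2],[0,0,0,0,0,0,0.2],[0,0,0,0,0,0,0.2],[0,0,0,0,0,0,0.2],[0,0,0,0,0,-1,0.2],[0,0,0,0,0,-2,0.2],[0,0,0,0,0,-2,0.3],[0,0,0,0,-3,-1,0.3],[0,0,0,0,-3,-2,0.3],[0,0,0,0,-3,-3,0.3]],
])

```text
time_s: 36.65
tool_pos: [0.5813, -0.022, 0.2346]
ee_rot: [0.7, 0.714, -0.001, -0.001]
wrist_force: [1.0, -0.1, 0.1]
opening: 0.651
grasp_force: 0.0
```

Request:
step_arm([
  [[0,0,0,0,-3,-3,0.3],[0,0,0,0,-3,-3,0.3],[0,0,0,0,-3,-3,0.3],[0,0,0,0,-3,-3,0.3],[0,0,0,0,-3,0,0.3],[0,0,0,0,-3,0,0.3],[0,0,0,0,-3,0,0.3],[0,0,0,0,-3,0,0.3],[0,0,0,0,0,0,0.3],[0,0,0,0,0,0,0.3]],
])

```text
time_s: 37.48
tool_pos: [0.3455, -0.0267, 0.3544]
ee_rot: [0.7, 0.714, 0.001, 0.001]
wrist_force: [0.1, 0.2, -0.2]
opening: 0.651
grasp_force: 0.0
```

```bash
python3 - <<'E'
from h import *
print(sense()["tool_pos"])
p,d=snapshot("top");np.savez("top3.npz",p=p,d=d)
a=cv2.resize(p[100:200,150:400,::-1],(800,320),interpolation=cv2.INTER_CUBIC)
q,_=snapshot("wrist")
cv2.imwrite("pics/t3.png",np.vstack([a,cv2.resize(q[0:250,:,::-1],(560,273)).copy() if 0 else cv2.copyMakeBorder(cv2.resize(q[:256,:,::-1],(560,280)),0,0,0,240,0)]))
np.savez("w6.npz",p=q)
E
```

```text
[ 0.34545927 -0.02673361  0.35443122]
```

View pics/t3.png

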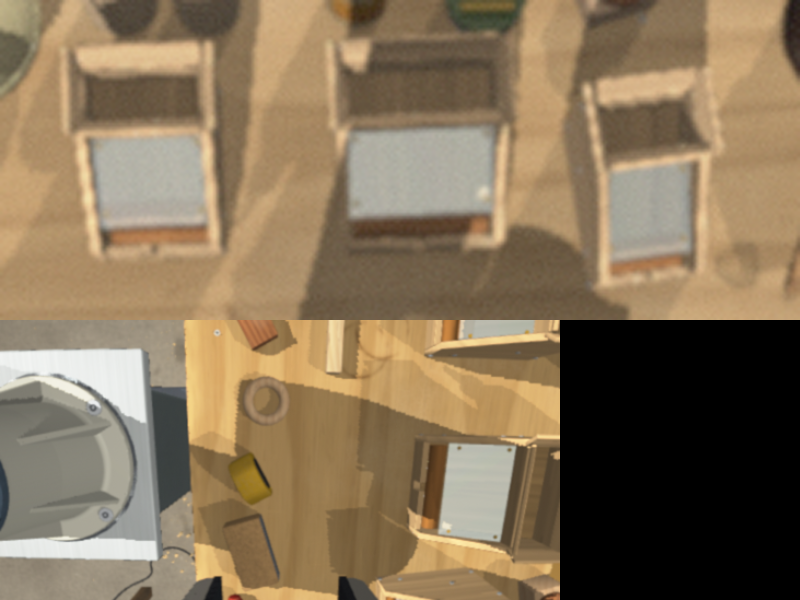

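All three lips show a dowel, at (158,235), (420,226) and (655,265), and every hopper is empty. One contrast-stretched crop to confirm the second dowels behind the first.

```bash
python3 - <<'E'
from h import *
z=np.load("top3.npz")["p"];o=np.load("top0.npz")["p"]
def f(p,x,y): return cv2.resize(cv2.convertScaleAbs(p[y:y+50,x:x+55,::-1],alpha=1.3,beta=-40),(396,298),interpolation=cv2.INTER_CUBIC)
cv2.imwrite("pics/z.png",np.vstack([np.hstack([f(o,167,135),f(o,328,145)]),np.hstack([f(z,167,135),f(z,328,145)])]))
E
```

```text
(no output)
```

View pics/z.png

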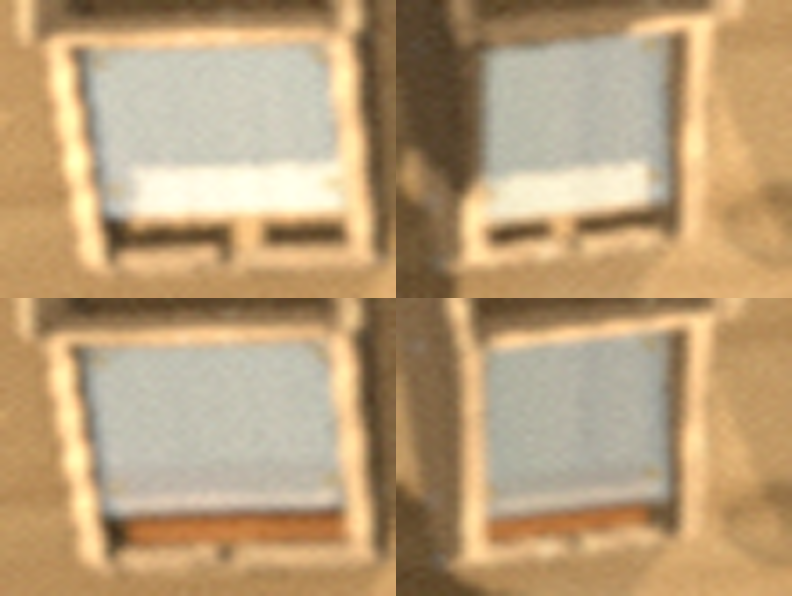

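Before and after crops: each lip holds a level dowel, at (230,525) and (570,520). The level pinkish bands right behind, at (225,480) and (570,495), are the second dowels seen through the cover. The robot is clear of everything.

```bash
python3 -c "
from cell import *
print(finish_job())"
```

```text
the job is handed in; nothing more can be done
None
```

I fed all five dowels into the dispensers made for them and handed the job in at about 38 s, with the square stick untouched; a dowel lies level at each front lip, but I could make out the second short and second medium only faintly through the cover.

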